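Pack the gear motors and release the crate

TASK

Take the three tall gear motors out of the sloping rack and set each one down gently, upright, in an empty cell of the divided crate, one to a cell. Leave the short gearbox in the rack, and leave the packed motors and the things lying about in their places. When all three are packed and let go, and not before, throw the crate-release lever all the way over, away from the robot.

Things in the scene. Friction and masses are not known exactly. Their poses are not given: they have to be found in the camera images.
- motor_a: Unpacked tall metal gear motor: foot a round gearbox 50 mm in diameter, 62 mm high, above it a round can 36 mm in diameter, 48 mm high; 110 mm in all, about 0.35 kg. Origin: centre of its underside; z runs up its axis. Starts in some pocket of the sloping rack, leaning 30 degrees with its top towards the robot
- motor_a_grip (a point): Point on the axis of motor_a, 92 mm above its underside, 18 mm below its top: middle of the place to hold it on the 36 mm can
- motor_b: Unpacked tall metal gear motor: foot a round gearbox 50 mm in diameter, 62 mm high, above it a round can 36 mm in diameter, 48 mm high; 110 mm in all, about 0.35 kg. Origin: centre of its underside; z runs up its axis. Starts in some pocket of the sloping rack, leaning 30 degrees with its top towards the robot
- motor_b_grip (a point): Point on the axis of motor_b, 92 mm above its underside, 18 mm below its top: middle of the place to hold it on the 36 mm can
- motor_c: Unpacked tall metal gear motor: foot a round gearbox 50 mm in diameter, 62 mm high, above it a round can 36 mm in diameter, 48 mm high; 110 mm in all, about 0.35 kg. Origin: centre of its underside; z runs up its axis. Starts in some pocket of the sloping rack, leaning 30 degrees with its top towards the robot
- motor_c_grip (a point): Point on the axis of motor_c, 92 mm above its underside, 18 mm below its top: middle of the place to hold it on the 36 mm can
- short_unit: Gearbox without motor, aluminium, 50 mm in diameter, 62 mm high with a 12 mm thin shaft stub on top; stands in some pocket of the rack, leaning like the motors. Must be left there. Origin: centre of its underside, z along its axis
- rack: Fixed sloping rack, 296 mm long in its y, 85 mm high. Four pockets along its y at -105, -35, 35, 105 mm, 54 mm square inside, 40 mm deep, axes leaning 30 degrees from vertical to the rack's -x (the robot side); each holds one item, drawn out along its axis (clear after 40 mm). Origin: on the table under its middle; pocket floors centre 10 mm to its +x and 36 mm up
- crate: Fixed grey open crate, 164 mm along its x, 244 mm along its y; walls and dividers 50 mm high, 4 mm thick, floor 4 mm thick. Six cells, 76 mm square inside, centred at x -40 or 40 and y -80, 0 or 80 mm in its frame; three hold packed motors, three are empty. A 12 mm wide lip on each long side. Origin: centre of its underside
- packed_a: Already packed tall metal gear motor: foot a round gearbox 50 mm in diameter, 62 mm high, above it a round can 36 mm in diameter, 48 mm high; 110 mm in all, about 0.35 kg. Origin: centre of its underside; z runs up its axis. Stands in some cell of the crate with play to all sides; must stay in its cell
- packed_b: Already packed tall metal gear motor: foot a round gearbox 50 mm in diameter, 62 mm high, above it a round can 36 mm in diameter, 48 mm high; 110 mm in all, about 0.35 kg. Origin: centre of its underside; z runs up its axis. Stands in some cell of the crate with play to all sides; must stay in its cell
- packed_c: Already packed tall metal gear motor: foot a round gearbox 50 mm in diameter, 62 mm high, above it a round can 36 mm in diameter, 48 mm high; 110 mm in all, about 0.35 kg. Origin: centre of its underside; z runs up its axis. Stands in some cell of the crate with play to all sides; must stay in its cell
- pad_a: Flat dark disc, 60 mm in diameter and 1 mm thick, a mark on the floor of one empty cell (there is one in each of the three empty cells; it cannot be moved and has no hardness). Origin: its centre on the crate's floor, 4 mm above the table
- pad_b: Flat dark disc, 60 mm in diameter and 1 mm thick, a mark on the floor of one empty cell (there is one in each of the three empty cells; it cannot be moved and has no hardness). Origin: its centre on the crate's floor, 4 mm above the table
- pad_c: Flat dark disc, 60 mm in diameter and 1 mm thick, a mark on the floor of one empty cell (there is one in each of the three empty cells; it cannot be moved and has no hardness). Origin: its centre on the crate's floor, 4 mm above the table
- lever (a joint): Crate-release lever: steel rod with a black ball tip, hinged on a grey block. Angle in rad: 0 leaning 0.5 rad from upright to the block's -x (robot side), 1.0 (end stop) leaning 0.5 rad to its +x (away from the robot). Starts between 0 and 0.2, stays where left; a push of about 1 N at the tip moves it
- lever_tip (a point): Centre of the lever's ball tip, 26 mm in diameter, 100 mm from the hinge (rod 10 mm thick)
- lever_base: The lever's fixed grey block, 70 mm along x, 50 mm along y, 25 mm high. Origin: centre of its underside on the table; the hinge lies along its y, 22 mm above the origin, and the tip swings in its x-z plane, 110 to 122 mm above the table
- spool: White spool lying flat on the table between rack and crate, 64 mm in diameter, 42 mm high; a bystander to leave alone. Origin: centre of its underside
- driver: Screwdriver with a blue handle lying on the table to the right and near the robot; a bystander to leave alone. Origin: underside, about the middle of its length
- flux: Small closed bottle, 44 mm in diameter, 110 mm high, standing behind; a bystander to leave alone. Origin: centre of its underside

How it is judged:
By the outcome, as a careful person would: the job done as asked, in the order asked, and still so for the second after the job is handed in, with the robot touching nothing.
It also fails if it takes over 72 s, if anything falls off the work surface, if the arm or the gripper's body presses on something with over 40 N, if the wrist force passes 120 N, or if a joint passes its speed limit or range.

ROBOT

A 6-joint arm with a two-finger parallel gripper is mounted at the origin on the work surface. World frame = base frame: x ahead of the robot, y to its left, z up, the work surface at z = 0. Lengths are in mm, angles in degrees, forces in N, time in s.
With the tool pointing down it reaches from about 350 to 850 mm from the base axis. Payload 8.1 kg.
Tool frame: the origin (TCP) lies on the centre line of the jaws, within the pads' length; the fingertips stand 14 mm ahead of it and the grasp point (between the pads) lies 5 mm behind it; z points along the fingers, y is the line along which they close (so a half turn about z gives the same grasp; the last joint's range is limited). The gripper opens to 85 mm and grips with 20 to 120 N. Pads are 22 mm wide; open, the fingers measure 114 mm over their backs; the gripper's body (76 mm by 85 mm) begins 54 mm behind the grasp point. The pads swing forward as they close: fully open they stand 13 mm farther back than shut.
Start: joints at [-71.757, 7.471, 85.268, -0, 87.261, -4.893], TCP at [235.769, -551.741, 245.292] pointing down, gripper open.
Joint ranges: [-169.43, 169.43], [-51.17, 129.36], [1.28, 143.12], [-76.62, 256.62], [0, 156.53], [-152.29, 152.29]. Speed limits (degrees/s): [136.94, 136.94, 159.86, 180, 180, 180].

INTERFACE

Orientations are given as [roll, pitch, yaw] about the fixed x, y, z axes, in that order (R = Rz(yaw) Ry(pitch) Rx(roll)).
In Python, from bench import sense, snapshot, camera_info, hand_in gives the robot as it stands. The module is installed in compiled form; this text tells all that it offers.
- The arm moves only by the tool apply_moves, never from a script. Its argument "deltas" is a list of rows, each a list of 7 numbers: the shift along the tool's x, y, z scaled (see below), then the turn, a rotation vector about the tool's x, y, z scaled (see below), then the opening, from 0 (shut) to 1 (fully open). In form: [[dx, dy, dz, ax, ay, az, claw], ...]. A call has 1 to 8 rows; each row shifts and turns the commanded pose from where the row before left it, along the tool's axes as they then stand; what a row does not reach is not made up. The controller multiplies each number of a shift by 0.03 m and each number of a turn by 0.08 rad. A row lasts 1/8 s, in which the tool goes at most 62.5 mm and 10.7 degrees, less where a joint would pass 70% of its speed; a pose out of reach is approached as far as the arm can. A call with a number of a shift or a turn outside -1 to 1 is refused whole. A call with a gripper value outside its range is refused whole. The fingers move at their own pace and stop on an object; "grip_force" is the grip in N (left out, the last holds). Time passes only in rows, so rows that do not move let the fingers close. It gives the time, the measured TCP pose, the force, the opening and the grip force at its end, in the units of the state.
- sense(): the state, without advancing time (a new reading comes with each control period).
- snapshot(name): name is "scene" or "top" or "wrist"; returns the picture (480x640x3 uint8, red, green, blue); there is no depth.
- camera_info(name): a dict with "vertical_fov" (degrees; the focal length in pixels is half the picture's height over the tangent of half this angle, whatever the lens; pixels are square), "cx", "cy" (the principal point, pixels), "origin" and "rotation" of the camera in the world; the wrist camera has in their place "tool_from_camera" (4x4, takes a point from camera to tool coordinates, whose origin is the TCP and whose axes are the flange's). Camera axes: x right, y up, looking along -z (the intrinsics and any distortion apply to the point x, -y, -z); pixel columns grow to the right and rows downward; lengths in mm; the calibration is good to about 2 mm. A picture is of the moment at which its call begins: read the wrist's pose just before it. camera_info takes no time and is no camera call.
- hand_in(): hands the job in; it is judged then, once.
The state is a dict: "time": time; "joint_pos": joint angles; "qd": joint speeds; "joint_efforts": joint torques, N m; "tool_pos": TCP position; "tcp_rot": TCP orientation; "ft_force": force on the tool from outside, world axes, zero at the start; "wrist_torque": the same for the moment, N m; "finger_gap": finger opening in mm; "grip_force": force on a finger pad.
Only numpy, scipy, OpenCV 4.12 (cv2) and the standard library are available. Lean on these libraries where they do the work, as an engineer would, in place of code of your own. Each camera call takes 0.05 s, during which the arm holds its last target. There are 200 camera calls.

## Working session

There is one attempt and no reset: what is moved stays moved. The work goes in short steps, Python scripts to look and compute and a tool call to move; the robot and the scene stay as the last step left them, time stands still between calls to the robot, and variables do not carry over. Pictures are saved under pics/ and viewed, at most 10 in all, crops included, and the job is handed in when it is done.

Besides the shell and the picture viewer there is one more tool, called after "Emit:" in YAML: its name, and indented under it one key for each argument. apply_moves: Moves the arm, as the interface text tells. Its arguments: {"type":"object","properties":{"deltas":{"type":"array"},"grip_force":{"type":"number"}},"required":["deltas"]}

```bash
mkdir -p pics
python3 - <<'E'
from bench import *
import cv2
s=sense();print(s)
for n in("scene","top"):
    print(n,camera_info(n)); cv2.imwrite(f"pics/{n}0.png",snapshot(n)[:,:,::-1])
print(camera_info("wrist"))
E
```

```text
{'time': 0.0, 'joint_pos': array([-7.17577509e+01,  7.51381264e+00,  8.53309984e+01, -1.48689139e-03,
        8.72594433e+01, -4.89376914e+00]), 'qd': array([ 0.0073759 , -0.01293621, -0.00764002,  0.01300152, -0.08556534,
       -0.04328487]), 'joint_efforts': array([ 1.91221457e-04, -5.69405258e+01, -5.00553954e+01, -9.58746853e-06,
        1.50064391e-02,  6.43806220e-05]), 'tool_pos': array([ 235.59033173, -551.24450189,  244.24141656]), 'tcp_rot': array([-1.79895999e+02, -7.41413491e-03,  2.31360839e+01]), 'ft_force': array([ 0.20271397,  0.03024927, -0.34278802]), 'wrist_torque': array([ 0.02479889, -0.01498594,  0.0481471 ]), 'grip_force': 0.0, 'finger_gap': 85.25361432592463}
scene {'vertical_fov': 47.31982761630295, 'cx': 311.12824300177556, 'cy': 243.46765417338946, 'origin': array([ 972.03120023, -653.88557815, 1004.71108015]), 'rotation': array([39.05520504,  0.82304321, 35.43443547])}
top {'vertical_fov': 53.928680720771624, 'cx': 317.21483162960914, 'cy': 238.6978687919545, 'origin': array([ 423.24247187,  -69.79182872, 1139.95963678]), 'rotation': array([  4.8940374 ,   0.16479578, -90.9668963 ])}
{'vertical_fov': 71.86197691343946, 'cx': 319.3735871171126, 'cy': 243.39914526996242, 'tool_from_camera': array([[-5.84055706e-04,  9.60132742e-01,  2.79543872e-01,
         7.05372329e+01],
       [ 9.99999230e-01,  2.54746684e-04,  1.21435187e-03,
         2.49006600e-01],
       [ 1.09472612e-03,  2.79544366e-01, -9.60132152e-01,
        -1.29787034e+02],
       [ 0.00000000e+00,  0.00000000e+00,  0.00000000e+00,
         1.00000000e+00]])}
```

View pics/scene0.png

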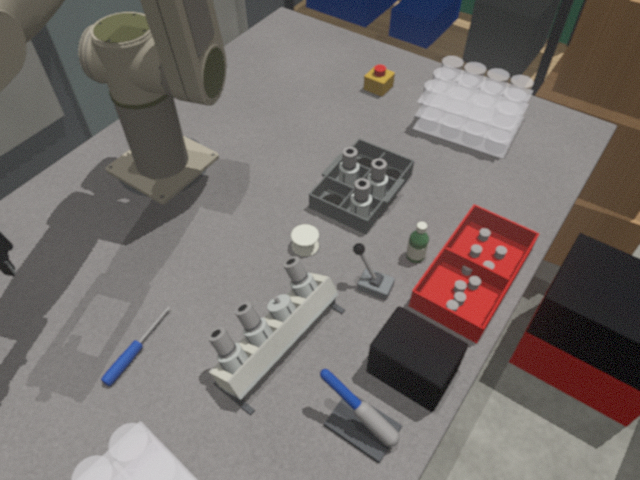

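View pics/top0.png

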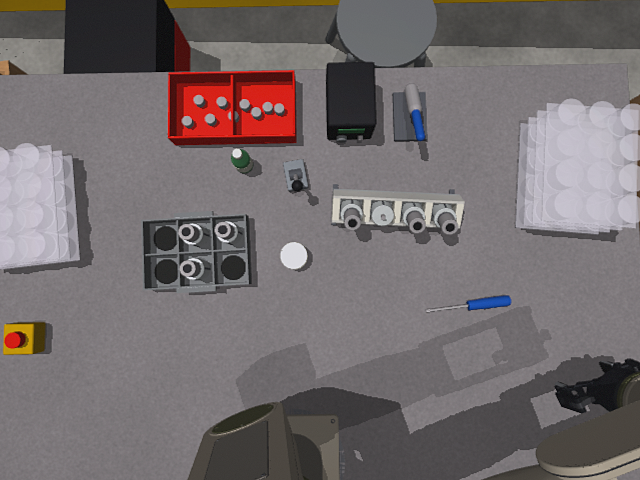

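The top view shows the motor tops at about (353,222), (416,226) and (450,229), with the short unit at (383,212). The empty cells' pads are at about (165,238), (166,271) and (233,267), and the lever ball is at (297,186). The scene view agrees. I'll enlarge both to read the pixels more exactly.

Run:
```python
import cv2,numpy as np
t=cv2.imread("pics/top0.png");s=cv2.imread("pics/scene0.png")
def crop(im,x,y,w,h,k):
    o=cv2.resize(im[y:y+h,x:x+w],None,fx=k,fy=k,interpolation=cv2.INTER_CUBIC)
    for i in range(0,w,20):
        cv2.line(o,(i*k,0),(i*k,6),(0,0,255),1);cv2.putText(o,str(x+i),(i*k,16),0,.35,(0,0,255),1)
    for i in range(0,h,20):
        cv2.line(o,(0,i*k),(6,i*k),(0,0,255),1);cv2.putText(o,str(y+i),(8,i*k+4),0,.35,(0,0,255),1)
    return o
a=crop(t,320,170,160,75,5);b=crop(t,140,200,160,60,5)
b=crop(t,140,205,125,90,5)
o=np.zeros((600,800,3),np.uint8);o[:225*1]=0
a=crop(t,325,170,150,75,5)[:375];cv2.imwrite("pics/c1.png",np.vstack([cv2.copyMakeBorder(crop(t,325,180,150,60,5),0,0,0,0,0),cv2.copyMakeBorder(crop(t,140,225,0+150,60,5),0,0,0,0,0)]))
cv2.imwrite("pics/c2.png",np.hstack([crop(s,200,250,145,150,3),cv2.copyMakeBorder(crop(s,305,135,120,150,3),0,0,0,0,0)]))
```

```text
(no output)
```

View pics/c1.png

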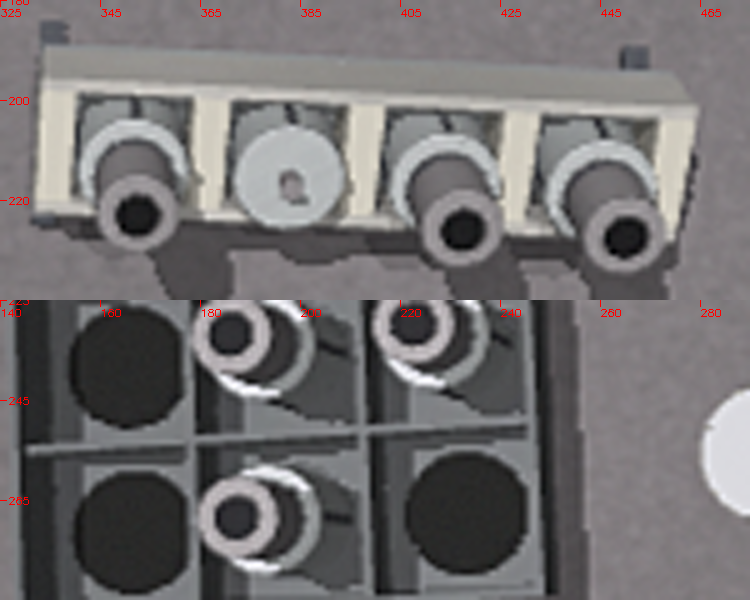

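View pics/c2.png

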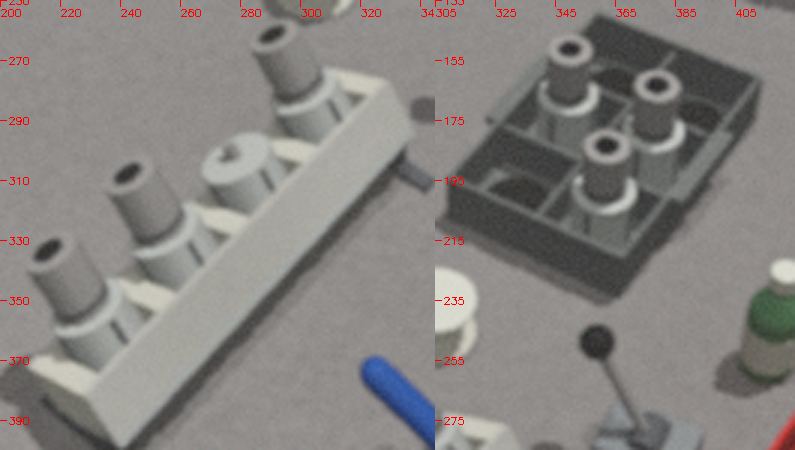

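Rack tops read in the top view: (352.4,222.8), (417.4,225.8), (450,227.2). Pads: (165.8,238.2), (166.4,271.4), (233.2,267.4). In the scene view the motor tops are at (291,261.3), (242.7,307.7), (215.7,333.3), and the lever ball is at (359,249).

```bash
cat > lib.py <<'E'
import numpy as np
from scipy.spatial.transform import Rotation as R
from scipy.optimize import least_squares
from bench import *
def rot(rpy): return R.from_euler('xyz',rpy,degrees=True)
def fixed(n):
    c=camera_info(n); return c,rot(c['rotation']),np.array(c['origin'])
def project(cam,P):
    c,r,o=cam; q=r.inv().apply(np.atleast_2d(P)-o); f=240/np.tan(np.radians(c['vertical_fov']/2))
    return np.c_[c['cx']+f*q[:,0]/-q[:,2], c['cy']+f*q[:,1]/q[:,2]]
def wristcam(s):
    c=camera_info('wrist'); M=np.array(c['tool_from_camera']); t=rot(s['tcp_rot'])
    return c,t*R.from_matrix(M[:3,:3]),t.apply(M[:3,3])+s['tool_pos']
def tri(obs):
    def f(P): return np.concatenate([project(c,P)[0]-uv for c,uv in obs])
    r=least_squares(f,[500,0,50]); return r.x,r.fun
def frame(p,z=0): return lambda q: R.from_euler('z',p[2]).apply(np.atleast_2d(q))+[p[0],p[1],z]
def go(pos,rpy):
    "displacement in tool axes (rows of 30 mm) and rotvec (rows of .08 rad) from the measured pose"
    s=sense(); t=rot(s['tcp_rot'])
    print('now',s['tool_pos'].round(1),s['tcp_rot'].round(1),'t',round(s['time'],2))
    print('shift in now-axes',(t.inv().apply(pos-s['tool_pos'])/30).round(2),'turn',((t.inv()*rot(rpy)).as_rotvec()/.08).round(2),'shift in goal-axes',(rot(rpy).inv().apply(pos-s['tool_pos'])/30).round(2))
E
python3 - <<'E'
from lib import *
T=fixed('top');S=fixed('scene')
mt=np.array([[352.4,222.8],[417.4,225.8],[450,227.2]]);ms=np.array([[291,261.3],[242.7,307.7],[215.7,333.3]])
kt=np.array([[187.6,268.6],[186.2,231.6],[222.6,230]]);ks=np.array([[350,151],[379,163.3],[362,183.7]])
pads=np.array([[165.8,238.2],[166.4,271.4],[233.2,267.4]])
for a,b in zip(np.r_[mt,kt,[[297,186]],[[383,215.4]]],np.r_[ms,ks,[[359,249]],[[279.3,303.3]]]):
    x,e=tri([(T,a),(S,b)]);print(x.round(1),e.round(1))
ax=np.array([-.5,0,3**.5/2])
loc=np.array([[10,y,36] for y in(105,-35,-105)])+110*ax
f=lambda p:np.concatenate([(project(T,frame(p)(loc))-mt).ravel(),(project(S,frame(p)(loc))-ms).ravel()])
r=least_squares(f,[600,-250,0],x_scale=[10,10,.1]);print('rack',r.x,np.degrees(r.x[2]),r.fun.round(1))
pl=np.array([[40,80,5],[-40,80,5],[-40,-80,5]])
f=lambda p:(project(T,frame(p)(pl))-pads).ravel()
r=least_squares(f,[600,200,0],x_scale=[10,10,.1]);print('crate',r.x,np.degrees(r.x[2]),r.fun.round(1))
print(frame(r.x)(pl).round(1))
# packed check
for q in frame(r.x)(np.array([[-40,0,114],[40,0,114],[40,-80,114]])):print(q,project(T,q),project(S,q))
E
```

```text
[ 543.4 -144.1  130.3] [-0.3 -0.3 -0.4  0.1]
[ 534.5 -283.7  130.5] [-0.3 -0.3 -0.3  0. ]
[ 529.9 -353.9  130.8] [-0.1 -0.1 -0.1  0. ]
[451.7 215.2 114. ] [-0.4 -0.4 -0.6  0.1]
[532.2 218.5 113.6] [-0.2 -0.2 -0.3  0.1]
[534.5 139.2 111.9] [-0.2 -0.2 -0.3  0.1]
[630.2 -24.9 108.9] [-0.3 -0.3 -0.4  0.1]
[ 564.9 -216.    86.3] [-0.6 -0.6 -0.7  0.1]
rack [ 5.81705138e+02 -2.51961649e+02 -6.48103960e-02] -3.7133621601898867 [-0.2 -0.4 -0.1 -0.3 -0.1 -0.2 -0.4 -0.1 -0.4 -0.1 -0.1 -0.1]
crate [4.91221869e+02 2.16596555e+02 4.05143154e-02] 2.3212992830508203 [-0.2 -0.   0.2 -0.1 -0.1  0.1]
[[527.9 298.2   5. ]
 [448.  294.9   5. ]
 [454.5 135.    5. ]]
[451.25469269 214.97642571 114.        ] [[187.31266072 268.37386858]] [[349.1916267  151.09891282]]
[531.18904528 218.21668434 114.        ] [[186.07422486 231.79573433]] [[378.28032081 163.14577707]]
[534.42930391 138.28233175 114.        ] [[222.604414   229.69792247]] [[361.46631674 183.32716517]]
```

Emit:
apply_moves:
  deltas:
    - [0, 0, 0, 0, 0, 0.98, 0.6]
    - [0, 0, 0, 0, 0, 0.98, 0.6]
    - [0, 0, 0, 0, 0, 0.98, 0.6]
    - [0, 0, 0, 0, 0, 0.97, 0.6]
    - [0, 0, 0, 0, 0, 0.97, 0.6]
    - [0, 0, 0, 0, 0, 0.97, 0.6]
    - [0, -0.9, 0, 0, 0.93, 0, 0.6]
    - [0, -0.9, 0, 0, 0.93, 0, 0.6]
  grip_force: 50

```text
time: 1.1
tool_pos: [239.5, -497.0, 244.5]
tcp_rot: [-179.9, -8.6, -3.7]
ft_force: [-0.1, -1.0, -0.5]
finger_gap: 51.0
grip_force: 0.0
```

Emit:
apply_moves:
  deltas:
    - [0, -0.9, 0, 0, 0.93, 0, 0.6]
    - [0, -0.9, 0, 0, 0.93, 0, 0.6]
    - [0, -0.9, 0, 0, 0.93, 0, 0.6]
    - [0, -0.9, 0, 0, 0.93, 0, 0.6]
    - [0, -0.9, 0, 0, 0.96, 0, 0.6]
    - [0, 0, 0, 0, 0, 0, 0.6]

```text
time: 1.85
tool_pos: [247.3, -361.7, 243.9]
tcp_rot: [-179.9, -30.0, -3.8]
ft_force: [0.5, -0.3, 0.6]
finger_gap: 50.9
grip_force: 0.0
```

```bash
cat >> lib.py <<'E'
YR=-3.71; TILT=[180,-30,YR]; UP=[180,0,0]
AX=-rot(TILT).apply([0,0,1])
TOPS=dict(a=np.array([543.4,-144.1,130.5]),b=np.array([534.5,-283.7,130.5]),c=np.array([529.9,-353.9,130.5]))
def grip(k,back=0): return TOPS[k]-18*AX-5*AX+back*AX
E
python3 -c "
from lib import *
print(grip('c',80));go(grip('c',80),TILT);print(sense()['finger_gap'])"
```

```text
[ 501.45972631 -352.05586542  179.86344802]
now [ 247.3 -361.7  243.9] [-179.9  -30.    -3.8] t 1.85
shift in now-axes [ 6.24 -0.87  6.06] turn [-0.01  0.   -0.02] shift in goal-axes [ 6.24 -0.87  6.07]
50.867129872436664
```

Emit:
apply_moves:
  deltas:
    - [0.9, -0.125, 0.87, 0, 0, 0, 0.6]
    - [0.9, -0.125, 0.87, 0, 0, 0, 0.6]
    - [0.9, -0.125, 0.87, 0, 0, 0, 0.6]
    - [0.9, -0.125, 0.87, 0, 0, 0, 0.6]
    - [0.9, -0.125, 0.87, 0, 0, 0, 0.6]
    - [0.9, -0.125, 0.86, 0, 0, 0, 0.6]
    - [0.84, -0.12, 0.85, 0, 0, 0, 0.6]
    - [0, 0, 0, 0, 0, 0, 0.6]

```text
time: 2.85
tool_pos: [504.0, -352.5, 180.0]
tcp_rot: [-179.9, -29.9, -3.5]
ft_force: [0.3, -0.7, -0.5]
finger_gap: 51.2
grip_force: 0.0
```

```bash
python3 -c "
from lib import *
import cv2
s=sense();im=snapshot('wrist')[:,:,::-1].copy();go(grip('c',80),TILT)
w=wristcam(s)
for k in 'abc':
    for p in (TOPS[k],TOPS[k]-48*AX):
        q=project(w,p)[0]; print(k,q.round(0))
        if abs(q).max()<2000: cv2.drawMarker(im,(int(q[0]),int(q[1])),(0,0,255),0,14,1)
cv2.imwrite('pics/w1.png',im)"
```

```text
now [ 503.  -352.8  180.4] [-180.   -29.9   -3.6] t 2.9
shift in now-axes [-0.06 -0.02 -0.01] turn [-0.02  0.03  0.03] shift in goal-axes [-0.06 -0.02 -0.01]
a [-31. 274.]
a [ 35. 250.]
b [202. 274.]
b [224. 250.]
c [319. 274.]
c [319. 250.]
```

View pics/w1.png

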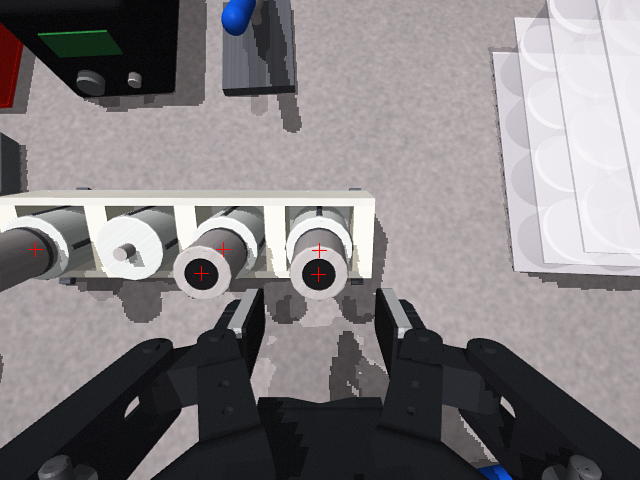

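The predicted points for motors b and c fall on their tops at (202,274) and (319,274), so the calibration holds. Going in.

Emit:
apply_moves:
  deltas:
    - [-0.04, -0.02, 0.8, 0, 0, 0, 0.6]
    - [0, 0, 0.8, 0, 0, 0, 0.6]
    - [0, 0, 0.6, 0, 0, 0, 0.6]
    - [0, 0, 0.46, 0, 0, 0, 0.6]
    - [0, 0, 0, 0, 0, 0, 0.6]

```text
time: 3.52
tool_pos: [540.4, -355.1, 110.7]
tcp_rot: [-179.9, -29.9, -3.7]
ft_force: [0.8, -0.3, 0.7]
finger_gap: 51.3
grip_force: 0.0
```

Emit:
apply_moves:
  deltas:
    - [0, 0, 0, 0, 0, 0, 0.2]
    - [0, 0, 0, 0, 0, 0, 0.2]
    - [0, 0, 0, 0, 0, 0, 0.2]
    - [0, 0, 0, 0, 0, 0, 0.2]

```text
time: 4.03
tool_pos: [540.9, -355.4, 112.5]
tcp_rot: [180.0, -30.0, -3.6]
ft_force: [-6.1, 3.9, 5.6]
finger_gap: 34.9
grip_force: 50.5
```

Emit:
apply_moves:
  deltas:
    - [0, 0, -0.4, 0, 0, 0, 0.2]
    - [0, 0, -0.6, 0, 0, 0, 0.2]
    - [0, 0, -0.6, 0, 0, 0, 0.2]
    - [0, 0, -0.6, 0, 0, 0, 0.2]
    - [0, 0, -0.6, 0, 0, 0, 0.2]
    - [0, 0, -0.6, 0, 0, 0, 0.2]
    - [0, 0, 0, 0, 0, 0, 0.2]

```text
time: 4.9
tool_pos: [490.0, -352.9, 202.1]
tcp_rot: [179.8, -30.1, -3.6]
ft_force: [-0.2, -0.5, -5.5]
finger_gap: 34.6
grip_force: 51.1
```

```bash
cat >> lib.py <<'E'
CELL=dict(far=np.array([527.9,298.2,0]),near=np.array([448.,294.9,0]),right=np.array([454.5,135.,0]))
E
python3 -c "
from lib import *
s=sense();print(s['ft_force'],s['finger_gap'])
go(CELL['near']+[0,0,250],UP)"
```

```text
[-0.22010371 -0.45924834 -5.46963682] 34.61133772859217
now [ 490.  -352.9  202.1] [179.8 -30.1  -3.6] t 4.9
shift in now-axes [ -1.59 -21.45  -2.83] turn [ 0.24 -6.56 -0.79] shift in goal-axes [ -1.4  -21.59  -1.6 ]
```

Emit:
apply_moves:
  deltas:
    - [0.35, 0, -0.6, 0, 0, 0, 0.2]
    - [0.5, 0, -0.87, 0, 0, 0, 0.2]
    - [0, -0.8, 0, 0.03, -0.94, -0.11, 0.2]
    - [0, -0.9, 0, 0.03, -0.94, -0.11, 0.2]
    - [0, -1, 0, 0.03, -0.94, -0.11, 0.2]
    - [0, -1, 0, 0.03, -0.94, -0.11, 0.2]
    - [0, -1, 0, 0.04, -0.94, -0.11, 0.2]
    - [0, -1, 0, 0.04, -0.94, -0.11, 0.2]

```text
time: 5.9
tool_pos: [497.6, -179.9, 251.7]
tcp_rot: [180.0, -4.1, -0.6]
ft_force: [0.9, 0.9, -5.1]
finger_gap: 34.8
grip_force: 51.1
```

Emit:
apply_moves:
  deltas:
    - [0, -1, 0, 0.04, -0.92, -0.13, 0.2]
    - [0, -1, 0, 0, 0, 0, 0.2]
    - [0, -1, 0, 0, 0, 0, 0.2]
    - [0, -1, 0, 0, 0, 0, 0.2]
    - [0, -1, 0, 0, 0, 0, 0.2]
    - [0, -1, 0, 0, 0, 0, 0.2]
    - [0, -1, 0, 0, 0, 0, 0.2]
    - [0, -1, 0, 0, 0, 0, 0.2]

```text
time: 6.9
tool_pos: [497.5, 60.4, 252.0]
tcp_rot: [-179.8, 0.0, 0.0]
ft_force: [0.5, -0.5, -4.6]
finger_gap: 35.1
grip_force: 51.2
```

```bash
python3 -c "
from lib import *
go(CELL['near']+[0,0,200],UP)"
```

```text
now [497.5  60.4 252. ] [-179.8    0.     0. ] t 6.9
shift in now-axes [-1.65 -7.81  1.76] turn [-0.04  0.    0.01] shift in goal-axes [-1.65 -7.82  1.73]
```

Emit:
apply_moves:
  deltas:
    - [-0.2, -1, 0, 0, 0, 0, 0.2]
    - [-0.21, -1, 0, 0, 0, 0, 0.2]
    - [-0.21, -1, 0, 0, 0, 0, 0.2]
    - [-0.21, -1, 0, 0, 0, 0, 0.2]
    - [-0.21, -1, 0, 0, 0, 0, 0.2]
    - [-0.21, -1, 0, 0, 0, 0, 0.2]
    - [-0.2, -1, 0, 0, 0, 0, 0.2]
    - [-0.2, -0.82, 0, 0, 0, 0, 0.2]

```text
time: 7.9
tool_pos: [447.3, 295.3, 252.6]
tcp_rot: [-179.8, 0.1, 0.0]
ft_force: [1.6, 0.2, -5.1]
finger_gap: 34.7
grip_force: 51.2
```

Emit:
apply_moves:
  deltas:
    - [0, 0, 0.4, 0, 0, 0, 0.2]
    - [0, 0, 0.7, 0, 0, 0, 0.2]
    - [0, 0, 0.6, 0, 0, 0, 0.2]
    - [0, 0, 0, 0, 0, 0, 0.2]
    - [0, 0, 0, 0, 0, 0, 0.2]

```text
time: 8.52
tool_pos: [447.7, 293.5, 201.4]
tcp_rot: [-179.8, 0.1, 0.0]
ft_force: [0.6, 0.3, -3.7]
finger_gap: 34.8
grip_force: 51.3
```

```bash
python3 -c "
from lib import *
import cv2
go(CELL['near']+[0,0,92],UP)
s=sense();im=snapshot('scene')[:,:,::-1];S=fixed('scene')
k=4;x0,y0=270,90
o=cv2.resize(im[y0:y0+150,x0:x0+180],None,fx=k,fy=k,interpolation=cv2.INTER_CUBIC)
b=s['tool_pos']-[0,0,87]
a=np.linspace(0,2*np.pi,60)
for h,r in((0,25),(62,25),(62,18),(110,18)):
    P=b+np.c_[r*np.cos(a),r*np.sin(a),0*a+h]; q=(project(S,P)-[x0,y0])*k
    cv2.polylines(o,[q.astype(int)],True,(0,0,255),1)
cv2.imwrite('pics/h1.png',o)"
```

```text
now [447.7 293.5 201.4] [-1.798e+02  1.000e-01  0.000e+00] t 8.53
shift in now-axes [ 0.01 -0.04  3.65] turn [-0.04  0.01  0.  ] shift in goal-axes [ 0.01 -0.05  3.65]
```

View pics/h1.png

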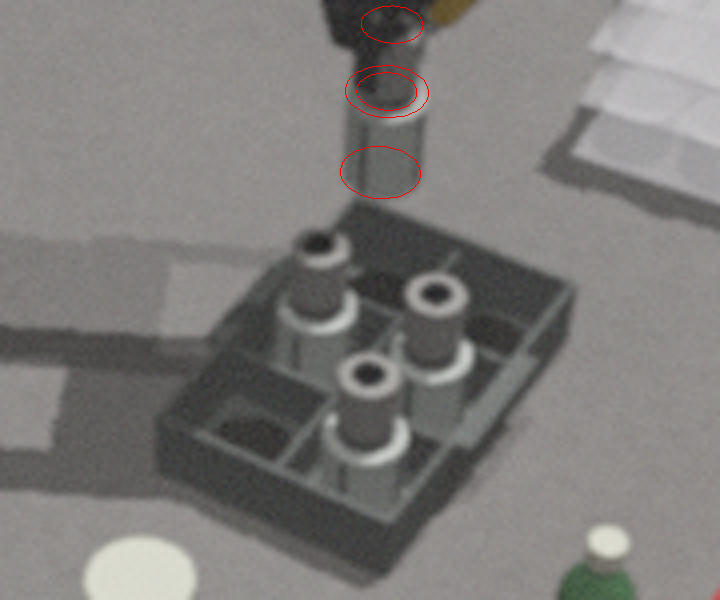

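The held motor hangs upright at about (385,150) in the crop, within 2 mm of the prediction. Lowering it now.

Emit:
apply_moves:
  deltas:
    - [0, -0.04, 0.6, -0.04, 0, 0, 0.2]
    - [0, 0, 0.7, 0, 0, 0, 0.2]
    - [0, 0, 0.7, 0, 0, 0, 0.2]
    - [0, 0, 0.7, 0, 0, 0, 0.2]
    - [0, 0, 0.4, 0, 0, 0, 0.2]
    - [0, 0, 0.2, 0, 0, 0, 0.2]
    - [0, 0, 0.07, 0, 0, 0, 0.2]
    - [0, 0, 0.05, 0, 0, 0, 0.2]

```text
time: 9.57
tool_pos: [447.7, 295.1, 98.9]
tcp_rot: [-180.0, 0.0, 0.0]
ft_force: [0.1, -0.7, -5.2]
finger_gap: 34.7
grip_force: 51.3
```

Emit:
apply_moves:
  deltas:
    - [0, 0, 0.04, 0, 0, 0, 0.2]
    - [0, 0, 0.04, 0, 0, 0, 0.2]
    - [0, 0, 0, 0, 0, 0, 0.2]

```text
time: 9.95
tool_pos: [447.2, 294.8, 95.8]
tcp_rot: [180.0, 0.1, 0.0]
ft_force: [0.1, 0.1, -4.3]
finger_gap: 34.7
grip_force: 51.3
```

Emit:
apply_moves:
  deltas:
    - [0, 0, 0.04, 0, 0, 0, 0.2]
    - [0, 0, 0.04, 0, 0, 0, 0.2]
    - [0, 0, 0, 0, 0, 0, 0.2]

```text
time: 10.32
tool_pos: [447.3, 294.9, 93.5]
tcp_rot: [180.0, 0.1, 0.0]
ft_force: [0.1, -0.2, -3.3]
finger_gap: 34.4
grip_force: 51.5
```

Emit:
apply_moves:
  deltas:
    - [0, 0, 0.03, 0, 0, 0, 0.2]
    - [0, 0, 0, 0, 0, 0, 0.2]

```text
time: 10.58
tool_pos: [447.6, 295.0, 93.3]
tcp_rot: [180.0, 0.0, 0.0]
ft_force: [-2.4, -0.8, 5.7]
finger_gap: 34.6
grip_force: 52.0
```

Emit:
apply_moves:
  deltas:
    - [0, 0, 0.03, 0, 0, 0, 0.2]
    - [0, 0, 0, 0, 0, 0, 0.2]

```text
time: 10.82
tool_pos: [447.9, 295.2, 93.3]
tcp_rot: [-180.0, 0.0, 0.1]
ft_force: [-3.8, -2.2, 11.7]
finger_gap: 34.7
grip_force: 52.5
```

Emit:
apply_moves:
  deltas:
    - [0, 0, -0.03, 0, 0, 0, 0.2]
    - [0, 0, 0, 0, 0, 0, 0.4]
    - [0, 0, 0, 0, 0, 0, 0.6]
    - [0, 0, 0, 0, 0, 0, 0.6]
    - [0, 0, -0.4, 0, 0, 0, 0.6]
    - [0, 0, -0.8, 0, 0, 0, 0.6]
    - [0, 0, -1, 0, 0, 0, 0.6]
    - [0, 0, -1, 0, 0, 0, 0.6]

```text
time: 11.82
tool_pos: [447.4, 294.9, 190.2]
tcp_rot: [180.0, 0.1, 0.0]
ft_force: [0.2, 0.6, 0.6]
finger_gap: 51.2
grip_force: 0.0
```

```bash
python3 -c "
from lib import *
import cv2
print(sense()['finger_gap']);go(grip('b',80),TILT);print(grip('b',80))
im=snapshot('scene')[:,:,::-1]
cv2.imwrite('pics/p1.png',cv2.resize(im[110:240,290:430],None,fx=4,fy=4))"
```

```text
51.20723820161026
now [447.4 294.9 190.2] [1.8e+02 1.0e-01 0.0e+00] t 11.82
shift in now-axes [ 1.94 19.23  0.34] turn [-0.21  6.56  0.8 ] shift in goal-axes [ 2.6  19.06  1.9 ]
[ 506.05972631 -281.85586542  179.86344802]
```

View pics/p1.png

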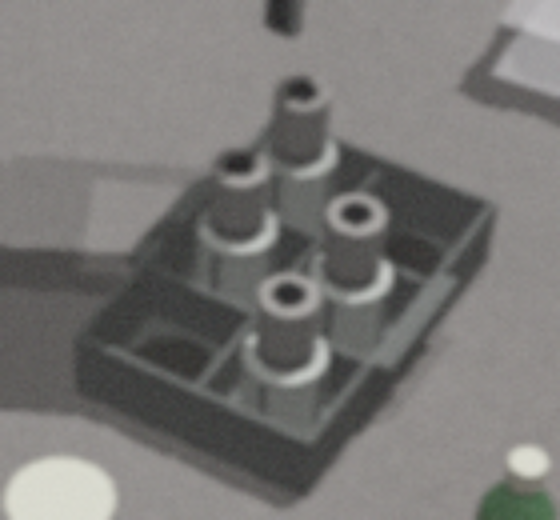

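Motor c stands upright in the near-left cell at (300,140) in the crop. Next is motor b.

Emit:
apply_moves:
  deltas:
    - [0, 0.6, -0.5, 0, 0, 0, 0.6]
    - [0, 1, -0.5, 0, 0, 0, 0.6]
    - [0, 1, 0, 0, 0, 0, 0.6]
    - [0, 1, 0, 0, 0, 0, 0.6]
    - [0, 1, 0, 0, 0, 0, 0.6]
    - [0, 1, 0, 0, 0, 0, 0.6]
    - [0, 1, 0, 0, 0, 0, 0.6]
    - [0, 1, 0, 0, 0, 0, 0.6]

```text
time: 12.88
tool_pos: [446.9, 65.1, 218.7]
tcp_rot: [180.0, 0.1, 0.0]
ft_force: [0.2, 0.7, -0.5]
finger_gap: 51.5
grip_force: 0.0
```

Emit:
apply_moves:
  deltas:
    - [0, 1, 0, 0, 0, 0, 0.6]
    - [0, 1, 0, 0, 0, 0, 0.6]
    - [0, 1, 0, 0, 0, 0, 0.6]
    - [0, 1, 0, 0, 0, 0, 0.6]
    - [0, 1, 0, -0.03, 0.94, 0.11, 0.6]
    - [0, 1, 0, -0.03, 0.94, 0.11, 0.6]
    - [0, 1, 0, -0.03, 0.94, 0.11, 0.6]
    - [0, 1, 0, -0.03, 0.94, 0.11, 0.6]

```text
time: 13.88
tool_pos: [445.3, -174.5, 219.2]
tcp_rot: [179.7, -17.3, -1.9]
ft_force: [-0.2, 0.3, 0.2]
finger_gap: 51.5
grip_force: 0.0
```

Emit:
apply_moves:
  deltas:
    - [0, 1, 0, -0.03, 0.94, 0.11, 0.6]
    - [0, 1, 0, -0.03, 0.93, 0.11, 0.6]
    - [0, 0.5, 0, -0.03, 0.93, 0.11, 0.6]
    - [0, 0, 0, 0, 0, 0, 0.6]

```text
time: 14.38
tool_pos: [441.1, -249.1, 218.4]
tcp_rot: [180.0, -29.9, -3.8]
ft_force: [0.5, 0.9, -0.6]
finger_gap: 51.3
grip_force: 0.0
```

```bash
python3 -c "
from lib import *
go(grip('b',80),TILT)"
```

```text
now [ 441.1 -249.1  218.4] [180.  -29.9  -3.8] t 14.38
shift in now-axes [1.29 0.95 2.23] turn [ 0.01  0.02 -0.01] shift in goal-axes [1.29 0.95 2.23]
```

Emit:
apply_moves:
  deltas:
    - [0.43, 0.32, 0.74, 0, 0.02, 0, 0.6]
    - [0.43, 0.32, 0.75, 0, 0, 0, 0.6]
    - [0.43, 0.31, 0.74, 0, 0, 0, 0.6]
    - [0, 0, 0, 0, 0, 0, 0.6]
    - [0, 0, 0, 0, 0, 0, 0.6]

```text
time: 15.0
tool_pos: [507.9, -279.9, 180.9]
tcp_rot: [180.0, -30.0, -3.5]
ft_force: [-0.2, -0.2, 0.8]
finger_gap: 51.2
grip_force: 0.0
```

```bash
python3 -c "
from lib import *
go(grip('b'),TILT)"
```

```text
now [ 507.9 -279.9  180.9] [180.  -30.   -3.5] t 15.0
shift in now-axes [-0.07  0.07  2.67] turn [-0.02 -0.    0.04] shift in goal-axes [-0.07  0.07  2.67]
```

Emit:
apply_moves:
  deltas:
    - [-0.05, 0.05, 0.8, 0, 0, 0, 0.6]
    - [0, 0, 0.8, 0, 0, 0, 0.6]
    - [0, 0, 0.6, 0, 0, 0, 0.6]
    - [0, 0, 0.46, 0, 0, 0, 0.6]
    - [0, 0, 0, 0, 0, 0, 0.6]

```text
time: 15.62
tool_pos: [546.2, -284.1, 110.5]
tcp_rot: [180.0, -30.0, -3.5]
ft_force: [0.1, 0.6, -0.3]
finger_gap: 51.3
grip_force: 0.0
```

Emit:
apply_moves:
  deltas:
    - [0, 0, 0, 0, 0, 0, 0.2]
    - [0, 0, 0, 0, 0, 0, 0.2]
    - [0, 0, 0, 0, 0, 0, 0.2]
    - [0, 0, 0, 0, 0, 0, 0.2]

```text
time: 16.12
tool_pos: [546.7, -284.8, 112.1]
tcp_rot: [179.9, -30.1, -3.5]
ft_force: [-6.3, 3.9, 6.2]
finger_gap: 34.8
grip_force: 50.3
```

Emit:
apply_moves:
  deltas:
    - [0, 0, -0.4, 0, 0, 0, 0.2]
    - [0, 0, -0.6, 0, 0, 0, 0.2]
    - [0, 0, -0.6, 0, 0, 0, 0.2]
    - [0, 0, -0.6, 0, 0, 0, 0.2]
    - [0, 0, -0.6, 0, 0, 0, 0.2]
    - [0, 0, -0.6, 0, 0, 0, 0.2]
    - [0, 0, 0, 0, 0, 0, 0.2]

```text
time: 17.0
tool_pos: [495.2, -282.0, 200.4]
tcp_rot: [179.8, -30.1, -3.5]
ft_force: [0.5, -0.5, -4.9]
finger_gap: 34.7
grip_force: 51.1
```

Emit:
apply_moves:
  deltas:
    - [0.35, 0, -0.6, 0, 0, 0, 0.2]
    - [0.5, 0, -0.87, 0, 0, 0, 0.2]
    - [0, -0.8, 0, 0.03, -0.94, -0.11, 0.2]
    - [0, -0.9, 0, 0.03, -0.94, -0.11, 0.2]
    - [0, -1, 0, 0.03, -0.94, -0.11, 0.2]
    - [0, -1, 0, 0.03, -0.94, -0.11, 0.2]
    - [0, -1, 0, 0.04, -0.94, -0.11, 0.2]
    - [0, -1, 0, 0.04, -0.94, -0.11, 0.2]

```text
time: 18.0
tool_pos: [502.0, -109.3, 248.5]
tcp_rot: [180.0, -4.0, -0.4]
ft_force: [0.6, -0.4, -4.7]
finger_gap: 34.8
grip_force: 51.1
```

Emit:
apply_moves:
  deltas:
    - [0, -1, 0, 0.04, -0.92, -0.11, 0.2]
    - [0, -1, 0, 0, 0, 0, 0.2]
    - [0, -1, 0, 0, 0, 0, 0.2]
    - [0, -1, 0, 0, 0, 0, 0.2]
    - [0, -1, 0, 0, 0, 0, 0.2]
    - [0, -1, 0, 0, 0, 0, 0.2]
    - [0, -1, 0, 0, 0, 0, 0.2]
    - [0, -1, 0, 0, 0, 0, 0.2]

```text
time: 19.0
tool_pos: [501.9, 130.7, 248.7]
tcp_rot: [-179.9, 0.1, 0.1]
ft_force: [0.5, -0.9, -3.9]
finger_gap: 34.7
grip_force: 51.1
```

```bash
python3 -c "
from lib import *
go(CELL['far']+[0,0,200],UP)"
```

```text
now [501.9 130.7 248.7] [-1.799e+02  1.000e-01  1.000e-01] t 19.0
shift in now-axes [ 0.88 -5.58  1.63] turn [-0.03  0.01  0.01] shift in goal-axes [ 0.87 -5.58  1.62]
```

Emit:
apply_moves:
  deltas:
    - [0.14, -0.93, 0, -0.02, 0, 0, 0.2]
    - [0.15, -0.93, 0, 0, 0, 0, 0.2]
    - [0.15, -0.93, 0, 0, 0, 0, 0.2]
    - [0.15, -0.93, 0, 0, 0, 0, 0.2]
    - [0.15, -0.93, 0, 0, 0, 0, 0.2]
    - [0.14, -0.93, 0, 0, 0, 0, 0.2]
    - [0, 0, 0.8, 0, 0, 0, 0.2]
    - [0, 0, 0.8, 0, 0, 0, 0.2]

```text
time: 20.0
tool_pos: [528.1, 297.6, 200.1]
tcp_rot: [-180.0, 0.1, 0.1]
ft_force: [0.2, 0.2, -4.9]
finger_gap: 35.0
grip_force: 51.3
```

```bash
python3 -c "
from lib import *
go(CELL['far']+[0,0,93],UP)"
```

```text
now [528.1 297.6 200.1] [-1.8e+02  1.0e-01  1.0e-01] t 20.0
shift in now-axes [-0.   -0.02  3.57] turn [-0.    0.01  0.03] shift in goal-axes [-0.01 -0.02  3.57]
```

Emit:
apply_moves:
  deltas:
    - [0, 0, 0.6, 0, 0, 0, 0.2]
    - [0, 0, 0.75, 0, 0, 0, 0.2]
    - [0, 0, 0.75, 0, 0, 0, 0.2]
    - [0, 0, 0.7, 0, 0, 0, 0.2]
    - [0, 0, 0.4, 0, 0, 0, 0.2]
    - [0, 0, 0.15, 0, 0, 0, 0.2]
    - [0, 0, 0.04, 0, 0, 0, 0.2]
    - [0, 0, 0.03, 0, 0, 0, 0.2]

```text
time: 21.0
tool_pos: [529.0, 297.3, 100.4]
tcp_rot: [-179.9, -0.1, 0.1]
ft_force: [-0.5, -0.1, -4.1]
finger_gap: 34.8
grip_force: 51.3
```

Emit:
apply_moves:
  deltas:
    - [0, 0, 0.04, 0, 0, 0, 0.2]
    - [0, 0, 0.04, 0, 0, 0, 0.2]
    - [0, 0, 0, 0, 0, 0, 0.2]

```text
time: 21.38
tool_pos: [528.3, 297.0, 97.0]
tcp_rot: [-180.0, 0.0, 0.1]
ft_force: [0.6, -0.8, -5.5]
finger_gap: 34.6
grip_force: 51.3
```

Emit:
apply_moves:
  deltas:
    - [0, 0, 0.04, 0, 0, 0, 0.2]
    - [0, 0, 0.04, 0, 0, 0, 0.2]
    - [0, 0, 0, 0, 0, 0, 0.2]

```text
time: 21.75
tool_pos: [528.2, 296.9, 94.4]
tcp_rot: [-180.0, 0.0, 0.1]
ft_force: [0.7, 0.9, -4.8]
finger_gap: 34.7
grip_force: 51.3
```

Emit:
apply_moves:
  deltas:
    - [0, 0, 0.03, 0, 0, 0, 0.2]
    - [0, 0, 0, 0, 0, 0, 0.2]

```text
time: 22.0
tool_pos: [528.3, 296.9, 93.6]
tcp_rot: [-180.0, 0.0, 0.1]
ft_force: [-0.2, -0.2, -5.2]
finger_gap: 34.8
grip_force: 51.3
```

Emit:
apply_moves:
  deltas:
    - [0, 0, 0.03, 0, 0, 0, 0.2]
    - [0, 0, 0, 0, 0, 0, 0.2]

```text
time: 22.25
tool_pos: [528.2, 296.9, 92.7]
tcp_rot: [-180.0, 0.0, 0.1]
ft_force: [-0.2, 0.0, -4.8]
finger_gap: 34.6
grip_force: 51.3
```

Emit:
apply_moves:
  deltas:
    - [0, 0, 0.02, 0, 0, 0, 0.2]
    - [0, 0, 0, 0, 0, 0, 0.2]

```text
time: 22.5
tool_pos: [528.4, 297.0, 92.5]
tcp_rot: [-180.0, -0.0, 0.1]
ft_force: [0.4, -0.1, -2.9]
finger_gap: 34.5
grip_force: 51.5
```

Touching. I'll ease down a hair more, release, and go for motor a.

Emit:
apply_moves:
  deltas:
    - [0, 0, 0.01, 0, 0, 0, 0.2]
    - [0, 0, 0, 0, 0, 0, 0.4]
    - [0, 0, 0, 0, 0, 0, 0.6]
    - [0, 0, 0, 0, 0, 0, 0.6]
    - [0, 0, -0.4, 0, 0, 0, 0.6]
    - [0, 0, -0.8, 0, 0, 0, 0.6]
    - [0, 0, -1, 0, 0, 0, 0.6]
    - [0, 0, -1, 0, 0, 0, 0.6]

```text
time: 23.5
tool_pos: [528.5, 297.0, 189.9]
tcp_rot: [-180.0, -0.0, 0.1]
ft_force: [-0.1, 0.2, 0.5]
finger_gap: 51.3
grip_force: 0.0
```

```bash
python3 -c "
from lib import *
go(grip('a',110),TILT)"
```

```text
now [528.5 297.  189.9] [-1.8e+02 -0.0e+00  1.0e-01] t 23.5
shift in now-axes [-0.97 14.61 -0.54] turn [-0.22  6.53  0.8 ] shift in goal-axes [ 0.26 14.64 -0.46]
```

Emit:
apply_moves:
  deltas:
    - [-0.2, 0.6, -0.6, 0, 0, 0, 0.6]
    - [-0.2, 1, -0.5, 0, 0, 0, 0.6]
    - [-0.2, 1, 0, 0, 0, 0, 0.6]
    - [-0.2, 1, 0, 0, 0, 0, 0.6]
    - [-0.2, 1, 0, 0, 0, 0, 0.6]
    - [-0.2, 1, 0, 0, 0, 0, 0.6]
    - [-0.2, 1, 0, 0, 0, 0, 0.6]
    - [-0.2, 1, 0, 0, 0, 0, 0.6]

```text
time: 24.5
tool_pos: [480.6, 67.9, 222.1]
tcp_rot: [-180.0, -0.1, 0.1]
ft_force: [0.5, -0.9, 0.3]
finger_gap: 51.1
grip_force: 0.0
```

Emit:
apply_moves:
  deltas:
    - [0, 1, 0, -0.03, 0.94, 0.11, 0.6]
    - [0, 1, 0, -0.03, 0.94, 0.11, 0.6]
    - [0, 1, 0, -0.03, 0.94, 0.11, 0.6]
    - [0, 1, 0, -0.03, 0.94, 0.11, 0.6]
    - [0, 1, 0, -0.03, 0.94, 0.11, 0.6]
    - [0, 1, 0, -0.03, 0.92, 0.12, 0.6]
    - [0, 0.8, 0, -0.03, 0.91, 0.12, 0.6]
    - [0, 0, 0, 0, 0, 0, 0.6]

```text
time: 25.5
tool_pos: [474.6, -136.5, 221.8]
tcp_rot: [-180.0, -30.0, -3.9]
ft_force: [0.3, 0.2, 0.2]
finger_gap: 51.0
grip_force: 0.0
```

```bash
python3 -c "
from lib import *
go(grip('a',80),TILT)"
```

```text
now [ 474.6 -136.5  221.8] [-180.   -30.    -3.9] t 25.5
shift in now-axes [0.47 0.1  1.89] turn [ 0.01  0.   -0.03] shift in goal-axes [0.47 0.1  1.89]
```

Emit:
apply_moves:
  deltas:
    - [0.16, 0.03, 0.63, 0, 0, 0, 0.6]
    - [0.16, 0.03, 0.63, 0, 0, 0, 0.6]
    - [0.15, 0.04, 0.63, 0, 0, 0, 0.6]
    - [0, 0, 0, 0, 0, 0, 0.6]
    - [0, 0, 0, 0, 0, 0, 0.6]

```text
time: 26.12
tool_pos: [515.9, -140.0, 180.1]
tcp_rot: [-180.0, -29.9, -3.6]
ft_force: [-0.9, 0.1, -1.0]
finger_gap: 51.0
grip_force: 0.0
```

```bash
python3 -c "
from lib import *
go(grip('a'),TILT)"
```

```text
now [ 515.9 -140.   180.1] [-180.   -29.9   -3.6] t 26.12
shift in now-axes [-0.02  0.08  2.66] turn [-0.02  0.02  0.02] shift in goal-axes [-0.03  0.08  2.66]
```

Emit:
apply_moves:
  deltas:
    - [-0.02, 0.06, 0.8, 0, 0, 0, 0.6]
    - [0, 0, 0.8, 0, 0, 0, 0.6]
    - [0, 0, 0.6, 0, 0, 0, 0.6]
    - [0, 0, 0.46, 0, 0, 0, 0.6]
    - [0, 0, 0, 0, 0, 0, 0.6]

```text
time: 26.75
tool_pos: [554.6, -144.5, 109.7]
tcp_rot: [-179.9, -29.9, -3.7]
ft_force: [-0.3, -0.4, 0.1]
finger_gap: 51.2
grip_force: 0.0
```

Emit:
apply_moves:
  deltas:
    - [0, 0, 0, 0, 0, 0, 0.2]
    - [0, 0, 0, 0, 0, 0, 0.2]
    - [0, 0, 0, 0, 0, 0, 0.2]
    - [0, 0, 0, 0, 0, 0, 0.2]

```text
time: 27.25
tool_pos: [555.1, -144.8, 111.2]
tcp_rot: [-180.0, -30.0, -3.6]
ft_force: [-5.8, 2.6, 5.7]
finger_gap: 35.0
grip_force: 50.1
```

Emit:
apply_moves:
  deltas:
    - [0, 0, -0.4, 0, 0, 0, 0.2]
    - [0, 0, -0.6, 0, 0, 0, 0.2]
    - [0, 0, -0.6, 0, 0, 0, 0.2]
    - [0, 0, -0.6, 0, 0, 0, 0.2]
    - [0, 0, -0.6, 0, 0, 0, 0.2]
    - [0, 0, -0.6, 0, 0, 0, 0.2]
    - [0, 0, 0, 0, 0, 0, 0.2]

```text
time: 28.12
tool_pos: [503.8, -142.0, 199.5]
tcp_rot: [180.0, -30.0, -3.6]
ft_force: [0.4, -0.8, -4.9]
finger_gap: 34.7
grip_force: 51.1
```

Emit:
apply_moves:
  deltas:
    - [0.35, 0, -0.6, 0, 0, 0, 0.2]
    - [0.5, 0, -0.87, 0, 0, 0, 0.2]
    - [0, -0.8, 0, 0.03, -0.94, -0.11, 0.2]
    - [0, -0.9, 0, 0.03, -0.94, -0.11, 0.2]
    - [0, -1, 0, 0.03, -0.94, -0.11, 0.2]
    - [0, -1, 0, 0.03, -0.94, -0.11, 0.2]
    - [0, -1, 0, 0.04, -0.94, -0.11, 0.2]
    - [0, -1, 0, 0.04, -0.94, -0.11, 0.2]

```text
time: 29.12
tool_pos: [510.7, 30.3, 247.7]
tcp_rot: [-180.0, -3.9, -0.5]
ft_force: [0.7, 0.3, -4.7]
finger_gap: 34.3
grip_force: 51.2
```

```bash
python3 -c "
from lib import *
print(sense()['finger_gap']);go(CELL['right']+[0,0,200],UP)"
```

```text
34.329556090660624
now [510.7  30.3 247.7] [-180.    -3.9   -0.5] t 29.12
shift in now-axes [-2.01 -3.47  1.46] turn [-0.   -0.85 -0.11] shift in goal-axes [-1.87 -3.49  1.59]
```

Emit:
apply_moves:
  deltas:
    - [0, 0, 0, 0, -0.85, -0.1, 0.2]
    - [-0.45, -0.85, 0, 0, 0, 0, 0.2]
    - [-0.47, -0.88, 0, 0, 0, 0, 0.2]
    - [-0.47, -0.88, 0, 0, 0, 0, 0.2]
    - [-0.47, -0.88, 0, 0, 0, 0, 0.2]
    - [0, 0, 0.6, 0, 0, 0, 0.2]
    - [0, 0, 0.8, 0, 0, 0, 0.2]
    - [0, 0, 0, 0, 0, 0, 0.2]

```text
time: 30.12
tool_pos: [453.6, 133.2, 203.2]
tcp_rot: [179.9, 0.1, -0.1]
ft_force: [-0.6, -0.1, -4.8]
finger_gap: 34.7
grip_force: 51.8
```

```bash
python3 -c "
from lib import *
go(CELL['right']+[0,0,93],UP)"
```

```text
now [453.6 133.2 203.2] [ 1.799e+02  1.000e-01 -1.000e-01] t 30.12
shift in now-axes [ 0.04 -0.06  3.67] turn [ 0.01  0.03 -0.02] shift in goal-axes [ 0.03 -0.06  3.67]
```

Emit:
apply_moves:
  deltas:
    - [0.03, -0.05, 0.6, 0, 0, 0, 0.2]
    - [0, 0, 0.75, 0, 0, 0, 0.2]
    - [0, 0, 0.75, 0, 0, 0, 0.2]
    - [0, 0, 0.75, 0, 0, 0, 0.2]
    - [0, 0, 0.45, 0, 0, 0, 0.2]
    - [0, 0, 0.15, 0, 0, 0, 0.2]
    - [0, 0, 0.04, 0, 0, 0, 0.2]
    - [0, 0, 0.03, 0, 0, 0, 0.2]

```text
time: 31.12
tool_pos: [457.3, 135.6, 102.0]
tcp_rot: [-180.0, -0.3, -0.1]
ft_force: [0.5, -0.7, -5.2]
finger_gap: 34.4
grip_force: 51.9
```

Emit:
apply_moves:
  deltas:
    - [0, 0, 0.03, 0, 0, 0, 0.2]
    - [0, 0, 0.03, 0, 0, 0, 0.2]
    - [0, 0, 0, 0, 0, 0, 0.2]

```text
time: 31.5
tool_pos: [456.6, 135.5, 99.4]
tcp_rot: [-180.0, -0.2, -0.1]
ft_force: [-0.5, 0.3, -5.8]
finger_gap: 34.7
grip_force: 51.9
```

Emit:
apply_moves:
  deltas:
    - [0, 0, 0.03, 0, 0, 0, 0.2]
    - [0, 0, 0.03, 0, 0, 0, 0.2]
    - [0, 0, 0, 0, 0, 0, 0.2]

```text
time: 31.88
tool_pos: [456.5, 135.5, 97.4]
tcp_rot: [-180.0, -0.2, -0.1]
ft_force: [-0.3, 0.2, -5.3]
finger_gap: 34.3
grip_force: 51.9
```

Emit:
apply_moves:
  deltas:
    - [-0.03, 0, 0.04, 0, 0, 0, 0.2]
    - [0, 0, 0.04, 0, 0, 0, 0.2]
    - [0, 0, 0.02, 0, 0, 0, 0.2]
    - [0, 0, 0, 0, 0, 0, 0.2]

```text
time: 32.38
tool_pos: [455.6, 135.5, 94.4]
tcp_rot: [-180.0, -0.2, -0.1]
ft_force: [0.2, 0.2, -4.4]
finger_gap: 34.4
grip_force: 51.9
```

Emit:
apply_moves:
  deltas:
    - [0, 0, 0.03, 0, 0, 0, 0.2]
    - [0, 0, 0, 0, 0, 0, 0.2]

```text
time: 32.62
tool_pos: [455.6, 135.5, 93.5]
tcp_rot: [-180.0, -0.2, -0.1]
ft_force: [0.3, -0.2, -4.4]
finger_gap: 34.9
grip_force: 51.9
```

Emit:
apply_moves:
  deltas:
    - [0, 0, 0.02, 0, 0, 0, 0.2]
    - [0, 0, 0, 0, 0, 0, 0.2]

```text
time: 32.88
tool_pos: [455.7, 135.5, 93.0]
tcp_rot: [-180.0, -0.2, -0.1]
ft_force: [-0.4, -0.3, -4.3]
finger_gap: 34.8
grip_force: 51.9
```

Emit:
apply_moves:
  deltas:
    - [0, 0, 0.02, 0, 0, 0, 0.2]
    - [0, 0, 0, 0, 0, 0, 0.2]

```text
time: 33.12
tool_pos: [455.7, 135.5, 92.4]
tcp_rot: [-180.0, -0.2, -0.1]
ft_force: [-0.6, 0.7, -4.5]
finger_gap: 34.8
grip_force: 51.9
```

Emit:
apply_moves:
  deltas:
    - [0, 0, 0.02, 0, 0, 0, 0.2]
    - [0, 0, 0, 0, 0, 0, 0.2]

```text
time: 33.38
tool_pos: [455.9, 135.5, 92.1]
tcp_rot: [-180.0, -0.2, -0.1]
ft_force: [-0.8, -0.4, -2.1]
finger_gap: 34.7
grip_force: 52.1
```

Emit:
apply_moves:
  deltas:
    - [0, 0, 0.01, 0, 0, 0, 0.2]
    - [0, 0, 0, 0, 0, 0, 0.4]
    - [0, 0, 0, 0, 0, 0, 0.6]
    - [0, 0, 0, 0, 0, 0, 0.6]
    - [0, 0, -0.4, 0, 0, 0, 0.6]
    - [0, 0, -0.8, 0, 0, 0, 0.6]
    - [0, 0, -1, 0, 0, 0, 0.6]
    - [0, 0, -1, 0, 0, 0, 0.6]

```text
time: 34.38
tool_pos: [455.5, 135.5, 189.3]
tcp_rot: [-180.0, -0.2, -0.1]
ft_force: [0.3, -0.0, 0.8]
finger_gap: 50.8
grip_force: 0.0
```

Emit:
apply_moves:
  deltas:
    - [0, 0.8, -0.3, 0, 0, 0, 0.3]
    - [0.2, 1, 0, 0, 0, 0, 0]
    - [0.3, 1, 0, 0, 0, 0, 0]
    - [0.3, 1, 0, 0, 0, 0, 0]
    - [0.3, 1, 0, 0, 0, 0, 0]
    - [0, 0, 0, 0, 0, 0, 0]

```text
time: 35.12
tool_pos: [488.8, -10.3, 197.5]
tcp_rot: [180.0, -0.2, -0.2]
ft_force: [0.1, 0.1, -0.4]
finger_gap: 0.2
grip_force: 0.0
```

Run:
```python
from lib import *
import cv2
a=snapshot('scene')[:,:,::-1];b=snapshot('top')[:,:,::-1]
o=np.hstack([cv2.resize(a[130:310,300:430],None,fx=3,fy=3),cv2.resize(b[140:320,140:270+10],None,fx=2,fy=3)[:, :0]])
A=cv2.resize(a[130:310,300:430],None,fx=3,fy=3,interpolation=2)
B=cv2.resize(b[145:295,140:320],None,fx=2,fy=2,interpolation=2);B=cv2.copyMakeBorder(B,0,240,0,0,0)
Z=cv2.resize(b[155:205,270:325],None,fx=4.4,fy=4.4,interpolation=2);B[305:305+Z.shape[0],:Z.shape[1]]=Z
cv2.imwrite('pics/l1.png',np.hstack([A,B]));s=sense();print(s['tool_pos'],s['finger_gap'])
```

```text
[488.27225771  -8.56323521 197.1184343 ] -0.1895978638702055
```

View pics/l1.png

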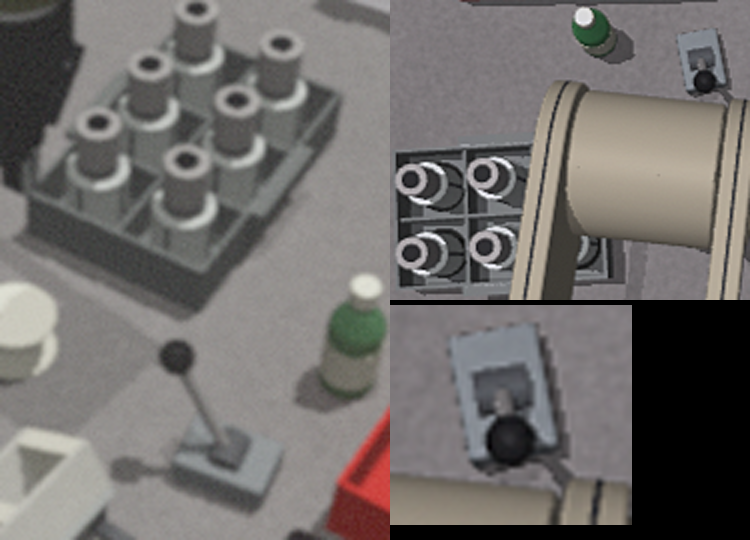

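The crop shows all six motors upright in their cells. The lever ball is at top pixel (297.3,185.2), and the centre of the base's top face is at (296.1,175.7).

Run:
```python
from lib import *
T=fixed('top');S=fixed('scene')
print('tip',tri([(T,[297.3,185.2]),(S,[359,248.7])]))
def onz(uv,z): 
    r=least_squares(lambda p:project(T,[p[0],p[1],z])[0]-uv,[600,0]); return r.x
g=lambda x,y:onz([270+(x-390)/4.4,155+(y-305)/4.4],25)
c=[g(*p) for p in((451,335),(541,325),(557,452),(470,470))]
print(np.round(c,1),np.mean(c,0)); d=(c[0]+c[1]-c[2]-c[3])/2;print(np.degrees(np.arctan2(d[1],d[0])),np.linalg.norm(d))
go(np.array([585,-31,115]),UP)
```

```text
tip (array([631.09698858, -25.96776037, 111.78876674]), array([-0.16789534, -0.18654523, -0.23209331,  0.04773004]))
[[ 7.058e+02  8.900e+00]
 [ 7.105e+02 -4.040e+01]
 [ 6.400e+02 -4.810e+01]
 [ 6.309e+02 -6.000e-01]] [671.75977761 -20.04050943]
6.747394011332488 73.21286591905402
now [488.3  -8.6 197.1] [-1.8e+02 -2.0e-01 -1.0e-01] t 35.23
shift in now-axes [3.22 0.74 2.75] turn [-0.01 -0.04 -0.03] shift in goal-axes [3.22 0.75 2.74]
```

Emit:
apply_moves:
  deltas:
    - [0.83, 0.16, 0.7, 0, -0.04, 0, 0]
    - [0.83, 0.16, 0.7, 0, 0, 0, 0]
    - [0.83, 0.16, 0.7, 0, 0, 0, 0]
    - [0.81, 0.16, 0.7, 0, 0, 0, 0]
    - [0, 0, 0, 0, 0, 0, 0]

```text
time: 35.85
tool_pos: [586.6, -26.7, 110.4]
tcp_rot: [-179.9, 0.2, -0.0]
ft_force: [-0.6, -0.2, 0.1]
finger_gap: 0.1
grip_force: 0.0
```

Emit:
apply_moves:
  deltas:
    - [0.4, -0.04, 0, 0, 0, 0, 0]
    - [0.4, -0.04, 0, 0, 0, 0, 0]
    - [0.4, -0.04, 0, 0, 0, 0, 0]
    - [0.4, -0.04, 0, 0, 0, 0, 0]
    - [0.4, -0.04, 0, 0, 0, 0, 0]
    - [0.4, -0.04, 0, 0, 0, 0, 0]
    - [0.4, -0.04, 0, 0, 0, 0, 0]
    - [0.3, -0.04, 0, 0, 0, 0, 0]

```text
time: 36.85
tool_pos: [680.9, -18.3, 112.2]
tcp_rot: [-180.0, 0.0, -0.1]
ft_force: [-0.8, 0.7, -1.2]
finger_gap: 0.0
grip_force: 0.4
```

Emit:
apply_moves:
  deltas:
    - [0.1, 0, 0, 0, 0, 0, 0]
    - [0.1, 0, 0, 0, 0, 0, 0]
    - [0, 0, 0, 0, 0, 0, 0]

```text
time: 37.22
tool_pos: [686.3, -18.5, 112.7]
tcp_rot: [-180.0, -0.0, -0.1]
ft_force: [-0.5, 0.0, -0.3]
finger_gap: 0.1
grip_force: 0.0
```

Emit:
apply_moves:
  deltas:
    - [0.1, 0, 0, 0, 0, 0, 0]
    - [0.1, 0, 0, 0, 0, 0, 0]
    - [0, 0, 0, 0, 0, 0, 0]

```text
time: 37.6
tool_pos: [692.5, -18.4, 112.7]
tcp_rot: [-180.0, -0.0, -0.1]
ft_force: [-0.4, -1.0, 0.2]
finger_gap: 0.1
grip_force: 0.1
```

Emit:
apply_moves:
  deltas:
    - [0.1, 0, 0, 0, 0, 0, 0]
    - [0, 0, 0, 0, 0, 0, 0]

```text
time: 37.85
tool_pos: [695.5, -18.4, 112.7]
tcp_rot: [-180.0, -0.0, -0.1]
ft_force: [-0.2, -0.3, -0.7]
finger_gap: 0.1
grip_force: 0.1
```

Emit:
apply_moves:
  deltas:
    - [0.1, 0, 0, 0, 0, 0, 0]
    - [0, 0, 0, 0, 0, 0, 0]

```text
time: 38.1
tool_pos: [698.5, -18.4, 112.6]
tcp_rot: [-180.0, -0.0, -0.1]
ft_force: [0.3, -0.5, -0.7]
finger_gap: 0.1
grip_force: 0.1
```

Emit:
apply_moves:
  deltas:
    - [0.07, 0, 0, 0, 0, 0, 0]
    - [0, 0, 0, 0, 0, 0, 0]

```text
time: 38.35
tool_pos: [700.2, -18.4, 112.4]
tcp_rot: [-180.0, 0.0, -0.1]
ft_force: [-2.2, 0.7, -0.1]
finger_gap: 0.2
grip_force: 1.1
```

Emit:
apply_moves:
  deltas:
    - [0.07, 0, 0, 0, 0, 0, 0]
    - [0, 0, 0, 0, 0, 0, 0]

```text
time: 38.6
tool_pos: [700.8, -18.4, 112.2]
tcp_rot: [-180.0, 0.2, -0.1]
ft_force: [-9.6, 1.6, 3.5]
finger_gap: -0.1
grip_force: 5.1
```

Emit:
apply_moves:
  deltas:
    - [0.07, 0, 0, 0, 0, 0, 0]
    - [0, 0, 0, 0, 0, 0, 0]

```text
time: 38.85
tool_pos: [701.4, -18.4, 112.0]
tcp_rot: [-180.0, 0.5, -0.1]
ft_force: [-19.2, 0.1, 8.9]
finger_gap: -0.6
grip_force: 9.5
```

The force has risen to 19 N, so the lever is on its end stop. Backing off and checking.

Emit:
apply_moves:
  deltas:
    - [-0.3, 0, 0, 0, 0, 0, 0]
    - [-1, 0, 0, 0, 0, 0, 0]
    - [-1, 0, -0.5, 0, 0, 0, 0]
    - [-1, 0, -1, 0, 0, 0, 0]
    - [-1, 0, -1, 0, 0, 0, 0]
    - [-1, 0, -0.5, 0, 0, 0, 0]
    - [-1, 0, 0, 0, 0, 0, 0]
    - [0, 0, 0, 0, 0, 0, 0]

```text
time: 39.85
tool_pos: [514.8, -18.2, 203.3]
tcp_rot: [-180.0, -0.1, -0.1]
ft_force: [0.8, 0.0, 0.0]
finger_gap: -0.1
grip_force: 0.0
```

Run:
```python
from lib import *
import cv2
a=snapshot('scene')[:,:,::-1];b=snapshot('top')[:,:,::-1]
for tip in([719.5,-14,110],):print(project(fixed('scene'),tip),project(fixed('top'),tip))
A=cv2.resize(a[130:400,200:430],None,fx=2,fy=2,interpolation=2)
B=cv2.resize(b[130:310,265:345],None,fx=3,fy=3,interpolation=2)
cv2.imwrite('pics/f1.png',np.hstack([A,B]));print(sense()['tool_pos'])
```

```text
[[398.71703781 264.92493512]] [[291.27545855 146.14166912]]
[516.21291351 -18.27849068 203.16232355]
```

View pics/f1.png

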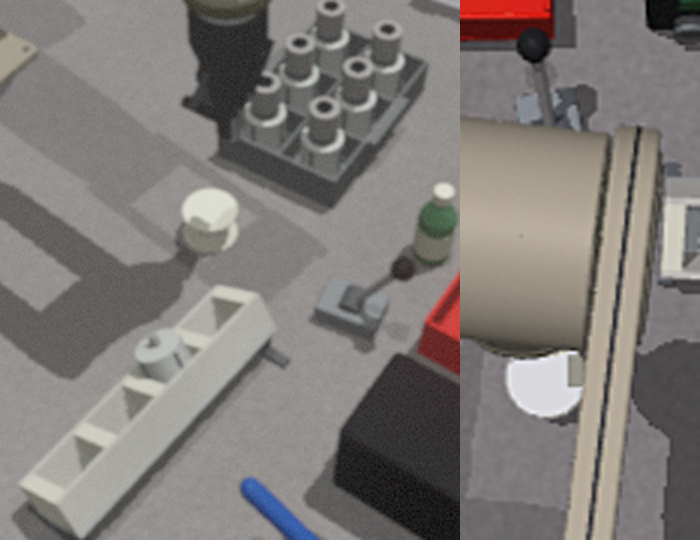

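The lever ball is at scene pixel (401,264), against about (399,265) predicted for the end stop. The motors stand in the crate and the short unit is still in the rack.

```bash
python3 -c "
from bench import *
print(hand_in())"
```

```text
the job is handed in; nothing more can be done
None
```

The job is handed in at about 40 s: all three tall motors stand upright in the empty cells, one to a cell, the short gearbox is still in the rack, and I then pushed the lever to its end stop (the final picture shows this; the hand-in gave no verdict).

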